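Set a telescopic leg to its mark and squeeze its cam lever shut

TASK

Push the sprung outer tube of the telescopic leg in until its collar just meets the edge of the red ring on the bright inner tube, and while you keep it there squeeze the red cam lever flat against the tube. Do not shut the lever before the collar is at the mark, and leave the other things on the bench alone. Finish still holding: the tube and the shut lever stay pinched together in the gripper, with the collar at the mark, so that a colleague can tighten the clamp screw.

Things in the scene. Friction and masses are not known exactly. Their poses are not given: they have to be found in the camera images.
- leg_holder: grey base plate 270 x 90 x 12 mm, fixed, holding a level telescopic leg. Origin on the worktop under the leg's axis, which is 85 mm up at y = 0; x = along the leg from the black clamp block (at x = -126 to -94 mm, 50 mm wide, 105 mm high) towards the rubber foot; z up. The bright inner tube, 16 mm thick, is fixed. A post 18 mm wide stands under the outer tube at x = 60 mm
- length_mark (a point): the length mark: centre of the edge (on the foot side) of the 6 mm wide red ring painted on the bright inner tube, on the leg's axis; axes as leg_holder. Differs each time
- collar_lip (a point): centre, on the leg's axis, of the black collar's end face that looks to the clamp block (-x); axes as leg_holder. It is to meet length_mark. It slides up to 88 mm to -x; a weak spring (2.5 to 3.5 N) pushes it and the outer tube back out when let go. The collar fills x = 0 to 20 mm, y = -16 to 18 mm, 30 mm tall
- thumb_rest (a point): centre of the flat face, looking to the foot (+x), of the black thumb rest that juts to -y from the collar; 20 mm (x), -35 mm (y) from collar_lip, at axis height. The face spans y = -16 to -54 mm from the axis, 24 mm tall. A finger standing beside the tube on this side can push the collar in (to -x) by it; axes as leg_holder
- leg_slide: the sliding outer part of the leg, with collar, thumb rest and lever: the dark outer tube itself, square, 22 x 22 mm, from x = 10 to 145 mm, then a 27 mm rubber foot to x = 160 mm; origin at collar_lip, same axes
- cam_lever (a joint): angle of the red cam lever: 0 = open (sticks out 0.5 rad to the +y side of the tube), 0.5 = shut, flat along the tube. A spring (0.1 to 0.15 N m) opens it again when let go. Pressing its outer face towards the tube shuts it, as when tube and lever are squeezed together from above
- lever_tip (a point): middle of the free end of the red lever's arm. The arm is 48 mm long, 16 mm tall, 6 mm thick, at axis height, its upright pivot 10 mm (x), 15.5 mm (y) from collar_lip, pointing to the foot. Open, the tip's outer side is 42 mm from the leg's axis; shut, the outer face of the arm is 18.5 mm (at its thicker tip 19.5 mm) from the axis, so tube and lever together are about 30 mm wide
- wood_block: bystander: wooden block 40 x 85 x 34 mm; origin under its centre
- tweezers: bystander: steel tweezers, 126 mm long; origin under their centre
- paint_brush: bystander: paint brush, 147 mm long; origin under its centre
- spare_clip_0: bystander: black binder clip, 19 x 46 x 13 mm; origin under its centre

How it is judged:
By the outcome, as a careful person would: the job done as asked, in the order asked, and still so for the second after the job is handed in, while the arm keeps its last pose, push and grip.
It also fails if it takes over 38 s, if anything falls off the work surface, if the arm or the gripper's body presses on something with over 40 N, if the wrist force passes 120 N, or if a joint passes its speed limit or range.

ROBOT

A 7-joint arm with a two-finger parallel gripper is mounted at the origin on a cart in front of the work surface, level with it; the furniture and walls round the work are solid. World frame = base frame: x ahead of the robot, y to its left, z up, the work surface at z = 0. Lengths are in m, angles in rad, forces in N, time in s.
With the tool pointing down it reaches from about 0.35 to 0.9 m from the base axis. Payload 8.1 kg.
Tool frame: the origin (TCP) lies at the very end of the fingers, on their centre line; the grasp point (between the pads) lies 19 mm behind it; z points along the fingers, y is the line along which they close (so a half turn about z gives the same grasp; the last joint's range is limited). The gripper opens to 85 mm and grips with 20 to 120 N. Pads are 22 mm wide; open, the fingers measure 114 mm over their backs; the gripper's body (76 mm by 85 mm) begins 54 mm behind the grasp point. The pads swing forward as they close: fully open they stand 13 mm farther back than shut.
Start: joints at [-1.355, 0.434, 0.025, 1.573, -0.012, 1.134, -0.075], TCP at [0.196, 0.594, 0.231] pointing down, gripper open.
Joint ranges: [-2.62, 2.62], [-0.44, 2.09], [-1.27, 1.32], [0.08, 2.57], [-1.32, 4.46], [0.12, 2], [-2.74, 2.74]. Speed limits (rad/s): [2.22, 2.22, 3.01, 3.01, 3.14, 3.14, 3.14].

INTERFACE

Orientations are given as a unit quaternion [x, y, z, w].
In Python, from plant import r gives the robot as it stands.
- The arm moves only by the tool move_arm, never from a script. Its argument "plan" is a list of rows, each an object of numbers: "x", "y", "z": the shift along the world's x, y, z in mm; "turn": the turn about the world's z in degrees; "fingers": the gripper command: -1 is shut, 1 is fully open, values between are in proportion. In form: [{"x": .., "y": .., "z": .., "turn": .., "fingers": ..}, ...]. A call has 1 to 12 rows; each row shifts and turns the commanded pose from where the row before left it; what a row does not reach is not made up. A row lasts 1/12 s, in which the tool goes at most 41.7 mm and 7.16 degrees, less where a joint would pass 70% of its speed; a pose out of reach is approached as far as the arm can. A call is refused whole if a number of a shift passes 41.7 or a number of a turn 7.16, either way. A call with a gripper value outside its range is refused whole. The fingers move at their own pace and stop on an object; the grip force is fixed at half the most. Time passes only in rows, so rows that do not move let the fingers close. It gives the time, the measured TCP pose, the force, the opening and the grip force at its end, in the units of the state.
- r.get_obs(): the state, without advancing time (a new reading comes with each control period).
- r.snapshot(name): name is "side" or "top" or "wrist"; returns (picture, depth): 480x640x3 uint8, red, green, blue; 480x640 float32, m along the optical axis (not along the pixel's ray), 0 where there is no reading.
- r.camera_model(name): a dict with "mtx" (3x3 intrinsics, pixels), "k1" (the pictures are not rectified: a ray, as slopes to the right and down, at radius r is drawn at 1 + k1 r^2 times it, then the intrinsics apply), "extrinsics" (4x4, takes a point from camera to world coordinates). Camera axes: x right, y down, z forward; pixel columns grow to the right and rows downward; lengths in m; the calibration is good to about 2 mm. A picture is of the moment at which its call begins: read the wrist's pose just before it. camera_model takes no time and is no camera call; for the wrist camera it gives the pose at the moment of the call.
- r.finish_job(): hands the job in; it is judged then, once.
The state is a dict: "time": time; "joint_pos": joint angles; "joint_velocities": joint speeds; "joint_efforts": joint torques, N m; "tcp_pos": TCP position; "ee_rot": TCP orientation; "contact_force": force on the tool from outside, world axes, zero at the start; "moment": the same for the moment, N m; "width": finger opening in m; "grasp_force": force on a finger pad.
Only numpy, scipy, OpenCV 4.12 (cv2) and the standard library are available. Lean on these libraries where they do the work, as an engineer would, in place of code of your own. Each camera call takes 0.05 s, during which the arm holds its last target. There are 200 camera calls.

## Working session

There is one attempt and no reset: what is moved stays moved. The work goes in short steps, Python scripts to look and compute and a tool call to move; the robot and the scene stay as the last step left them, time stands still between calls to the robot, and variables do not carry over. Pictures are saved under pics/ and viewed, at most 10 in all, crops included, and the job is handed in when it is done.

Besides the shell and the picture viewer there is one more tool, called after ">>>" as a command line: name --argument value ..., lists and objects as JSON in quotes. move_arm: Moves the arm, as the interface text tells. Its arguments: {"type":"object","properties":{"plan":{"type":"array"}},"required":["plan"]}

```bash
mkdir -p pics; cat > h.py <<'E'
import numpy as np, cv2
from plant import r
def snap(n,f):
    m=r.camera_model(n); p,d=r.snapshot(n); cv2.imwrite(f'pics/{f}.png',p[:,:,::-1]); np.savez(f'pics/{f}.npz',p=p,d=d,K=m['mtx'],k1=m['k1'],T=m['extrinsics']); return p,d,m
def load(f): return np.load(f'pics/{f}.npz')
def ray(q,u,v):
    K=q['K'];k=float(q['k1']);a=np.array([(u-K[0,2])/K[0,0],(v-K[1,2])/K[1,1]]);s=a.copy()
    for _ in range(20): s=a/(1+k*(s@s))
    T=q['T'];return T[:3,3],T[:3,:3]@np.array([s[0],s[1],1])
def at_z(q,u,v,z):
    o,d=ray(q,u,v);return o+d*(z-o[2])/d[2]
def dep(q,u,v):
    o,d=ray(q,u,v);return o+d*q['d'][int(round(v)),int(round(u))]
E
python3 - <<'E'
from h import *
for n in('top','side'):
    p,d,m=snap(n,n+'0'); print(n,m['extrinsics'],m['mtx'][0,0],m['k1'])
o=r.get_obs();print(o['time'],o['tcp_pos'],o['ee_rot'],o['width'])
E
```

```text
top [[-0.02789346 -0.98418707  0.17492219  0.36355468]
 [-0.99953729  0.02533743 -0.01682912 -0.04321642]
 [ 0.01213092 -0.17531067 -0.98443842  1.06463587]
 [ 0.          0.          0.          1.        ]] 567.8150350500479 -0.10110797072701273
side [[ 0.86042124 -0.24462822  0.4470261   0.10779491]
 [-0.5094442  -0.43344353  0.7433662  -0.77248177]
 [ 0.01191222 -0.86734292 -0.49756844  0.55401812]
 [ 0.          0.          0.          1.        ]] 470.87986359130394 0.02498189129126622
0.1 [0.19580641 0.59304719 0.23060027] [ 1.58760454e-01  9.87316872e-01 -7.14246054e-04 -5.44225468e-05] 0.08505083351170489
```

View pics/top0.png

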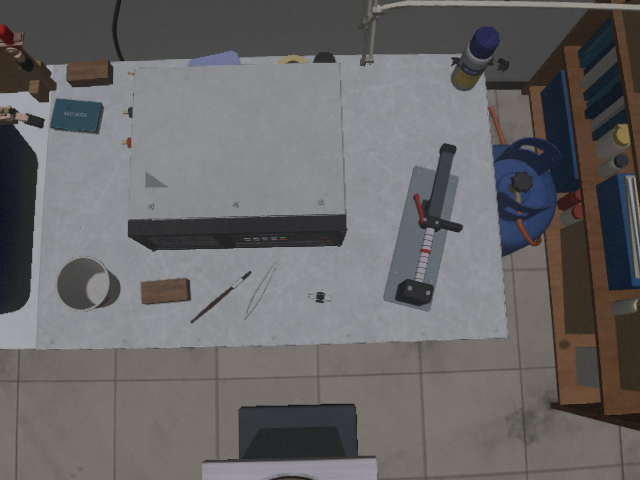

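View pics/side0.png

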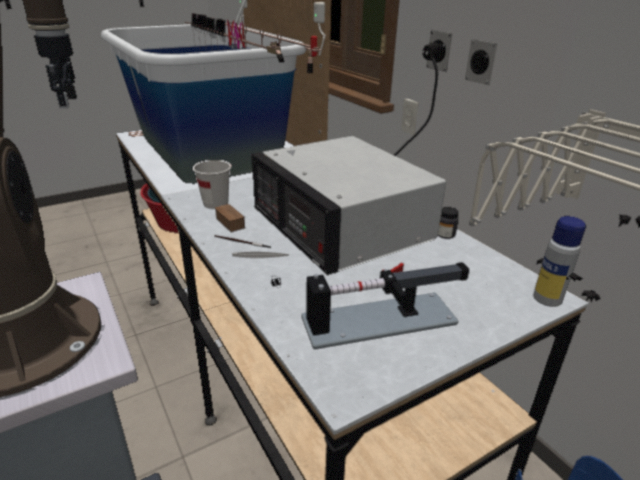

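The top view shows the leg at right, from the clamp block at (414,292) to the foot at (447,150). The lever is at (420,208), the thumb rest at (452,225) and the red ring near (426,252). I'll enlarge this area.

```bash
python3 - <<'E'
from h import *
q=load('top0');p=q['p'][140:312,375:475]
cv2.imwrite('pics/c1.png',np.rot90(cv2.resize(p,None,fx=4.6,fy=4.6,interpolation=cv2.INTER_CUBIC)[:,:,::-1],1))
for u,v in((447,150),(443,170),(436,205),(414,292),(426,252)):print(u,v,dep(q,u,v))
# base-plate corners
for u,v in((417,167),(459,178),(429,310),(385,300)):print(at_z(q,u,v,.012))
E
```

```text
447 150 [ 0.69586152 -0.2996273   0.10003918]
443 170 [ 0.65913986 -0.29005363  0.09814113]
436 205 [ 0.59630008 -0.27404115  0.0935189 ]
414 292 [ 0.44248372 -0.22331262  0.10691253]
426 252 [ 0.51285649 -0.25116573  0.09202029]
[ 0.69250851 -0.26136867  0.012     ]
[ 0.66874656 -0.34240467  0.012     ]
[ 0.4159889  -0.26743327  0.012     ]
[ 0.43704555 -0.1861302   0.012     ]
```

View pics/c1.png

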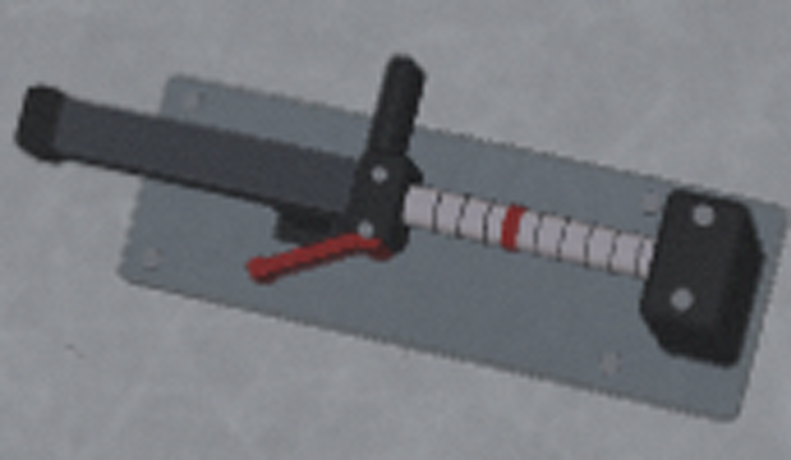

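The crop shows the ring's foot-side edge at about (503,228), the collar lip at about (407,200) and the lever open on the lower side. The plate's yaw is about -16.5°, so the tool yaw already nearly matches. I'll work out leg coordinates and check the box height.

```bash
cat >> h.py <<'E'
YAW=np.deg2rad(-16.45);EX=np.array([np.cos(YAW),np.sin(YAW)]);EY=np.array([-EX[1],EX[0]])
C0=np.array([.5535,-.2643])
def leg(P,C=C0): return np.array([(P[:2]-C)@EX,(P[:2]-C)@EY])*1000
E
python3 - <<'E'
from h import *
q=load('top0')
def c(x,y): return 475-y/4.6,140+x/4.6
for n,x,y,z in(('ringtop',503,226,.093),('ringnear0',511,206,.085),('ringnear1',503,249,.085),('lip',410,195,.093),('liptopL',406,240,.1),('liptopR',412,168,.1),('foot end',22,110,.095),('tip',250,270,.09),('thumb out',400,58,.09),('clamp screw',703,215,.105),('clamp screw',682,298,.105)):
    print(n,leg(at_z(q,*c(x,y),z)).round(1))
for u,v in((150,80),(330,210),(235,200),(83,262)):print(dep(q,u,v))
E
```

```text
ringtop [-38.4   2.5]
ringnear0 [-37.7  -6.9]
ringnear1 [-39.    9.8]
lip [-0.2 -1. ]
liptopL [-4.9 17.1]
liptopR [ -0. -10.]
foot end [160.3   0.5]
tip [54.6 40.7]
thumb out [ 18.2 -52.2]
clamp screw [-113.   -16.4]
clamp screw [-113.3   15.3]
[0.81489835 0.22028819 0.16096592]
[ 0.57685351 -0.08311537  0.15655852]
[0.59660635 0.07221494 0.16111921]
[0.51173713 0.3525551  0.08354161]
```

>>> move_arm --plan '[{"x": 17,"y": -37,"z": 2,"turn": 1.8,"fingers": 1},{"x": 17,"y": -37,"z": 2,"turn": 0,"fingers": 1},{"x": 17,"y": -37,"z": 2,"turn": 0,"fingers": 1},{"x": 17,"y": -37,"z": 0,"turn": 0,"fingers": 1},{"x": 17,"y": -37,"z": 0,"turn": 0,"fingers": 1},{"x": 17,"y": -37,"z": 0,"turn": 0,"fingers": 1},{"x": 17,"y": -37,"z": 0,"turn": 0,"fingers": 1},{"x": 17,"y": -37,"z": 0,"turn": 0,"fingers": 1},{"x": 17,"y": -37,"z": 0,"turn": 0,"fingers": 1},{"x": 17,"y": -37,"z": 0,"turn": 0,"fingers": 1},{"x": 17,"y": -37,"z": 0,"turn": 0,"fingers": 1},{"x": 17,"y": -37,"z": 0,"turn": 0,"fingers": 1}]'

```text
time: 1.1
tcp_pos: [0.4001, 0.1475, 0.2373]
ee_rot: [0.143, 0.99, 0.0, -0.0]
contact_force: [1.1, -0.1, -0.1]
width: 0.0855
grasp_force: 0.0
```

>>> move_arm --plan '[{"x": 5,"y": -37,"z": 0,"turn": 0,"fingers": 1},{"x": 5,"y": -37,"z": 0,"turn": 0,"fingers": 1},{"x": 5,"y": -37,"z": 0,"turn": 0,"fingers": 1},{"x": 5,"y": -37,"z": 0,"turn": 0,"fingers": 1},{"x": 5,"y": -37,"z": 0,"turn": 0,"fingers": 1},{"x": 5,"y": -37,"z": 0,"turn": 0,"fingers": 1},{"x": 10,"y": -37,"z": 0,"turn": 0,"fingers": 1},{"x": 10,"y": -37,"z": 0,"turn": 0,"fingers": 1},{"x": 10,"y": -37,"z": 0,"turn": 0,"fingers": 1},{"x": 10,"y": -37,"z": 0,"turn": 0,"fingers": 1},{"x": 10,"y": -37,"z": 0,"turn": 0,"fingers": 1},{"x": 0,"y": 0,"z": 0,"turn": 0,"fingers": 1}]'

```text
time: 2.1
tcp_pos: [0.4797, -0.2654, 0.2374]
ee_rot: [0.147, 0.989, -0.002, 0.001]
contact_force: [-1.3, 0.0, 0.6]
width: 0.0855
grasp_force: 0.0
```

```bash
python3 - <<'E'
from h import *
p,d,m=snap('wrist','w0');print(m['extrinsics'].round(3));o=r.get_obs();print(o['tcp_pos'],o['ee_rot'])
E
```

```text
[[ 0.289  0.912  0.292  0.406]
 [ 0.957 -0.274 -0.092 -0.241]
 [-0.004  0.306 -0.952  0.379]
 [ 0.     0.     0.     1.   ]]
[ 0.47933081 -0.26191201  0.23695296] [ 1.46270963e-01  9.89243655e-01 -1.31540144e-03 -2.58070876e-04]
```

View pics/w0.png

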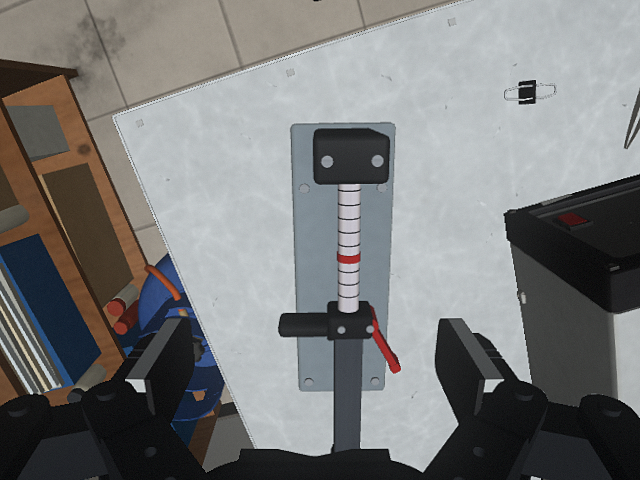

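The wrist view shows the leg running straight down the image: the red ring at (348,259), the collar lip around (348,303–311), the thumb rest at (305,324) and the lever tip at (396,369). I'll measure these in leg coordinates.

```bash
python3 - <<'E'
from h import *
q=load('w0');p=q['p'].astype(int)
for u in(344,348,352):
    print(u,[tuple(p[v,u]) [0:2] for v in range(250,268)]); print([int(p[v,u].sum()) for v in range(296,320)])
for n,u,v,z in(('ringf',348,264,.093),('ringc',348,254,.093),('liptop',348,302,.1),('thumbface',300,336,.097),('thumbend',279,325,.097),('tip',396,371,.093),('tubeL',335,430,.096),('tubeR',360,430,.096),('innerL',337,225,.085),('innerR',360,225,.085),('sc',327,161,.105),('sc',377,161,.105)): print(n,leg(at_z(q,u,v,z)).round(1))
o=r.get_obs();print(leg(o['tcp_pos']))
E
```

```text
344 [(np.int64(193), np.int64(192)), (np.int64(193), np.int64(191)), (np.int64(194), np.int64(191)), (np.int64(196), np.int64(195)), (np.int64(195), np.int64(199)), (np.int64(161), np.int64(144)), (np.int64(150), np.int64(31)), (np.int64(156), np.int64(43)), (np.int64(156), np.int64(44)), (np.int64(158), np.int64(47)), (np.int64(155), np.int64(45)), (np.int64(155), np.int64(44)), (np.int64(155), np.int64(39)), (np.int64(167), np.int64(93)), (np.int64(200), np.int64(210)), (np.int64(194), np.int64(195)), (np.int64(193), np.int64(190)), (np.int64(195), np.int64(191))]
[455, 257, 630, 594, 585, 584, 580, 581, 583, 586, 584, 588, 577, 583, 597, 569, 305, 45, 101, 94, 112, 99, 117, 125]
348 [(np.int64(195), np.int64(191)), (np.int64(193), np.int64(189)), (np.int64(195), np.int64(191)), (np.int64(192), np.int64(192)), (np.int64(197), np.int64(198)), (np.int64(190), np.int64(196)), (np.int64(131), np.int64(22)), (np.int64(157), np.int64(41)), (np.int64(157), np.int64(47)), (np.int64(157), np.int64(47)), (np.int64(157), np.int64(46)), (np.int64(156), np.int64(45)), (np.int64(156), np.int64(3
[... 543 characters left out ...]
p.int64(157), np.int64(46)), (np.int64(158), np.int64(49)), (np.int64(152), np.int64(40)), (np.int64(158), np.int64(47)), (np.int64(156), np.int64(36)), (np.int64(161), np.int64(82)), (np.int64(203), np.int64(214)), (np.int64(199), np.int64(199)), (np.int64(198), np.int64(195)), (np.int64(198), np.int64(197))]
[488, 228, 645, 609, 596, 594, 593, 587, 596, 592, 592, 592, 581, 601, 610, 585, 336, 52, 84, 99, 98, 110, 110, 129]
ringf [-38.5   2.9]
ringc [-46.2   2.8]
liptop [-11.6   2.9]
thumbface [ 18.1 -32.7]
thumbend [  8.7 -48.2]
tip [52.7 42.8]
tubeL [108.2  -5.2]
tubeR [108.3  15.6]
innerL [-65.5  -4.9]
innerR [-65.5  11.7]
sc [-113.9  -12.8]
sc [-113.7   19.4]
[-71.80946307 -18.71287974]
```

>>> move_arm --plan '[{"x": 29,"y": -3,"z": -10,"turn": 0.6,"fingers": 1},{"x": 29,"y": -3,"z": -10,"turn": 0,"fingers": 1},{"x": 29,"y": -3,"z": -10,"turn": 0,"fingers": 1},{"x": 28,"y": -3,"z": -10,"turn": 0,"fingers": 1},{"x": 0,"y": 0,"z": -20,"turn": 0,"fingers": 1},{"x": 0,"y": 0,"z": -17,"turn": 0,"fingers": 1},{"x": 0,"y": 0,"z": 0,"turn": 0,"fingers": 1},{"x": 0,"y": 0,"z": 0,"turn": 0,"fingers": 1},{"x": 0,"y": 0,"z": 0,"turn": 0,"fingers": 1}]'

```text
time: 2.9
tcp_pos: [0.5951, -0.2693, 0.1613]
ee_rot: [0.138, 0.99, 0.0, 0.0]
contact_force: [-0.1, -0.6, 0.2]
width: 0.0851
grasp_force: 0.0
```

```bash
python3 - <<'E'
from h import *
p,d,m=snap('wrist','w1');o=r.get_obs();print(o['tcp_pos'],o['ee_rot'],leg(o['tcp_pos']),o['time'])
q=load('w0');print(leg(at_z(q,348,263.4,.093)),leg(at_z(q,348,312.4,.093)))
E
```

```text
[ 0.59529433 -0.26952825  0.16174682] [ 1.38026419e-01  9.90428192e-01 -5.36682574e-05  8.37285570e-04] [41.56410463  6.82101097] 2.95
[-38.94790739   2.88752329] [0.46640377 3.63145792]
```

View pics/w1.png

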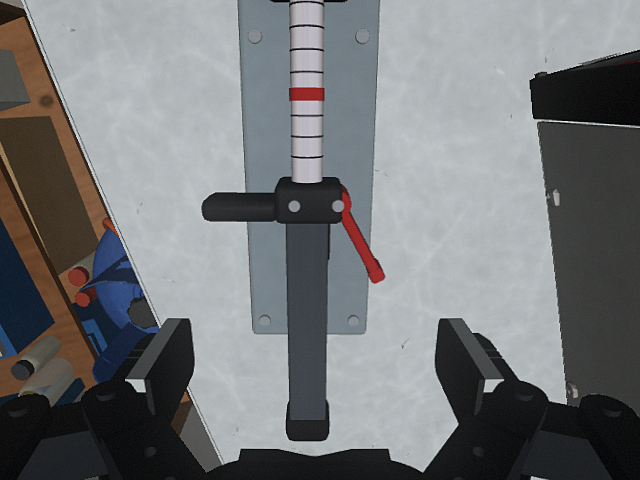

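```bash
python3 - <<'E'
from h import *
q=load('w1');p=q['p'].astype(int)
print([int(p[v,306,1]) for v in range(84,106)],[int(p[v,306].sum()) for v in range(176,192)])
for v in(130,170,240,300,380):
    g=p[v,270:345].sum(1);print(v,np.argsort(-abs(np.diff(g)))[:4]+270)
for n,u,v,z in(('ring',306,100.5,.093),('lip',306,183,.093),('tubL',287,300,.096),('tubR',328,300,.096),('thumbface',230,220,.097),('tip',384,279,.093)):
    print(n,leg(at_z(q,u,v,z)).round(1))
# project TCP-axis points and fingertips
T=q['T'];K=q['K']
def pr(P):
    c=T[:3,:3].T@(P-T[:3,3]);s=c[:2]/c[2];s=s*(1+float(q['k1'])*(s@s));return K[:2,:2]@s+K[:2,2]
t=r.get_obs()['tcp_pos'];ey=np.array([*EY,0])
for dz in(.013,-.066):
    b=np.array([t[0],t[1],t[2]+dz]);print(dz,pr(b),pr(b+.0425*ey),pr(b-.0425*ey))
E
```

```text
[182, 184, 197, 102, 23, 40, 36, 41, 42, 42, 38, 39, 43, 39, 40, 27, 92, 201, 185, 184, 182, 182] [556, 555, 561, 556, 550, 567, 604, 111, 61, 81, 97, 104, 107, 113, 123, 133]
130 [290 291 321 292]
170 [292 320 291 293]
240 [285 329 327 328]
300 [286 327 326 287]
380 [288 325 326 289]
ring [-38.7   3.4]
lip [0.8 3.6]
tubL [63.7 -6.2]
tubR [63.5 15.9]
thumbface [ 19.2 -34.5]
tip [52.2 45.9]
0.013 [310.44342268 341.64707378] [432.70268543 342.34458829] [187.95869977 339.97669834]
-0.066 [311.54653618 261.52686063] [392.65320075 262.32516681] [230.33251606 260.64266116]
```

The fingertips at u 193/437 centre on 315, which shows a camera bias of about 1.6 mm. Allowing for that, the gripper is within 0.5 mm of the centre I want. The collar has about 39.5 mm to travel. I'll descend now, straddling the tube.

>>> move_arm --plan '[{"x": -4,"y": 1,"z": -20,"turn": 0,"fingers": 1},{"x": 0,"y": 0,"z": -20,"turn": 0,"fingers": 1},{"x": 0,"y": 0,"z": -20,"turn": 0,"fingers": 1},{"x": 0,"y": 0,"z": -20,"turn": 0,"fingers": 1},{"x": 0,"y": 0,"z": -15,"turn": 0,"fingers": 1},{"x": 0,"y": 0,"z": -6,"turn": 0,"fingers": 1},{"x": 0,"y": 0,"z": 0,"turn": 0,"fingers": 1},{"x": 0,"y": 0,"z": 0,"turn": 0,"fingers": 1}]'

```text
time: 3.62
tcp_pos: [0.5915, -0.2688, 0.0606]
ee_rot: [0.138, 0.99, -0.0, 0.001]
contact_force: [0.1, 0.2, 0.4]
width: 0.0853
grasp_force: 0.0
```

```bash
python3 - <<'E'
from h import *
p,d,m=snap('wrist','w2');o=r.get_obs();print(o['tcp_pos'],leg(o['tcp_pos']),o['contact_force'],o['time'])
E
```

```text
[ 0.59172516 -0.268955    0.06085611] [37.97869415  6.36008773] [-1.0982213  -0.98040659  0.21155197] 3.6667
```

View pics/w2.png

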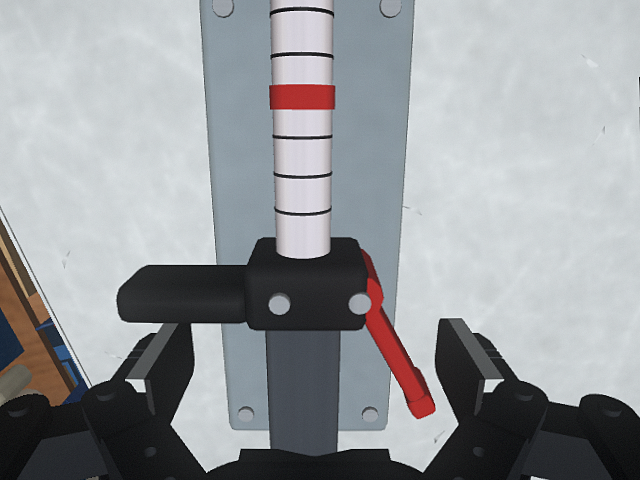

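The fingers straddle the tube and clear the lever tip at (425,410). The ring's foot-side edge is at v≈109, the lip at v≈257. I'll push most of the way, then look again.

>>> move_arm --plan '[{"x": -5.8,"y": 1.7,"z": 0,"turn": 0,"fingers": 1},{"x": -5.8,"y": 1.7,"z": 0,"turn": 0,"fingers": 1},{"x": -5.8,"y": 1.7,"z": 0,"turn": 0,"fingers": 1},{"x": -5.8,"y": 1.7,"z": 0,"turn": 0,"fingers": 1},{"x": -5.8,"y": 1.7,"z": 0,"turn": 0,"fingers": 1},{"x": -5.8,"y": 1.7,"z": 0,"turn": 0,"fingers": 1},{"x": 0,"y": 0,"z": 0,"turn": 0,"fingers": 1},{"x": 0,"y": 0,"z": 0,"turn": 0,"fingers": 1},{"x": 0,"y": 0,"z": 0,"turn": 0,"fingers": 1}]'

```text
time: 4.42
tcp_pos: [0.556, -0.2583, 0.0592]
ee_rot: [0.138, 0.99, 0.0, -0.0]
contact_force: [2.1, -1.1, 2.5]
width: 0.085
grasp_force: 1.1
```

```bash
cat >> h.py <<'E'
def gap(q,z=.093):
    p=q['p'].astype(int);out=[]
    for u in range(288,320,3):
        col=p[:,u];red=(col[:,0]>110)&(col[:,1]<90)&(col[:,2]<90)
        vs=np.where(red[:330])[0]
        if len(vs)<3: continue
        vr=vs[-1];s=col.sum(1);dk=[v for v in range(vr+1,vr+250) if v+8<480 and (s[v:v+8]<240).all()]
        vl=dk[0] if dk else np.nan
        # sub-pixel red edge by green interpolation
        a=leg(at_z(q,u,vr+.5,z))[0];b=leg(at_z(q,u,vl-.5,z))[0];out.append((u,vs[0],vr,vl,round(b-a,2)))
    return out
E
python3 - <<'E'
from h import *
print(gap(load('w2'))[2:8:2])
p,d,m=snap('wrist','w3');o=r.get_obs();print(o['tcp_pos'],leg(o['tcp_pos']),o['contact_force'],o['time']);print(gap(load('w3')))
E
```

```text
[(294, np.int64(85), np.int64(108), 258, np.float64(39.17)), (300, np.int64(85), np.int64(108), 259, np.float64(39.46)), (306, np.int64(85), np.int64(108), 259, np.float64(39.45))]
[ 0.55611889 -0.25830668  0.05918295] [0.81451001 6.48961176] [ 1.88258706 -1.1475097   2.55617728] 4.4667
[(288, np.int64(230), np.int64(250), 282, np.float64(9.06)), (291, np.int64(230), np.int64(250), 283, np.float64(9.36)), (294, np.int64(231), np.int64(251), 283, np.float64(9.07)), (297, np.int64(231), np.int64(251), 283, np.float64(9.07)), (300, np.int64(231), np.int64(251), 284, np.float64(9.37)), (303, np.int64(231), np.int64(251), 283, np.float64(9.07)), (306, np.int64(230), np.int64(251), 283, np.float64(9.07)), (309, np.int64(231), np.int64(250), 283, np.float64(9.36)), (312, np.int64(230), np.int64(250), 283, np.float64(9.36)), (315, np.int64(230), np.int64(250), 282, np.float64(9.06)), (318, np.int64(229), np.int64(249), 281, np.float64(9.04))]
```

View pics/w3.png

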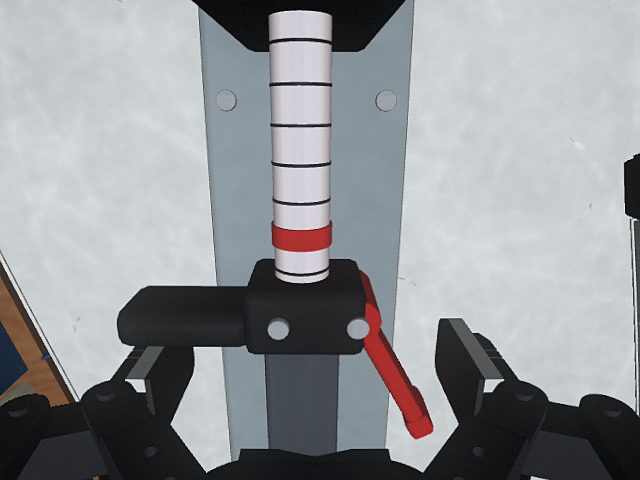

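The collar follows the finger, and the remaining gap is 9.1 mm (ring edge v≈251, lip v≈283). Next I'll push 8 mm.

>>> move_arm --plan '[{"x": -3.8,"y": 1.1,"z": 0,"turn": 0,"fingers": 1},{"x": -3.9,"y": 1.2,"z": 0,"turn": 0,"fingers": 1},{"x": 0,"y": 0,"z": 0,"turn": 0,"fingers": 1},{"x": 0,"y": 0,"z": 0,"turn": 0,"fingers": 1},{"x": 0,"y": 0,"z": 0,"turn": 0,"fingers": 1},{"x": 0,"y": 0,"z": 0,"turn": 0,"fingers": 1}]'

```text
time: 4.97
tcp_pos: [0.5482, -0.256, 0.0592]
ee_rot: [0.138, 0.99, 0.0, -0.0]
contact_force: [1.1, -2.1, -0.2]
width: 0.0853
grasp_force: 1.2
```

```bash
python3 - <<'E'
from h import *
p,d,m=snap('wrist','w4');o=r.get_obs();print(o['tcp_pos'],leg(o['tcp_pos']),o['contact_force'],o['time']);print(gap(load('w4'))[2:9:2])
for u in (297,303,309):print([tuple(int(k) for k in p[v,u,:2]) for v in range(252,295)])
E
```

```text
[ 0.54827107 -0.25602488  0.05919404] [-7.35822829  6.45567224] [ 2.97933849 -2.25917091 -0.8624822 ] 5.0167
[(294, np.int64(259), np.int64(278), 283, np.float64(1.2)), (300, np.int64(259), np.int64(278), 284, np.float64(1.5)), (306, np.int64(259), np.int64(278), 283, np.float64(1.2)), (312, np.int64(259), np.int64(278), 283, np.float64(1.2))]
[(209, 205), (209, 205), (209, 206), (209, 205), (213, 212), (211, 211), (145, 117), (125, 23), (178, 46), (172, 46), (171, 45), (173, 49), (170, 46), (173, 48), (172, 48), (169, 43), (170, 44), (173, 47), (171, 44), (170, 43), (170, 41), (171, 44), (169, 42), (172, 45), (172, 44), (169, 41), (171, 37), (183, 105), (213, 223), (216, 214), (212, 209), (36, 33), (18, 16), (27, 24), (27, 26), (26, 23), (28, 25), (29, 28), (27, 25), (31, 28), (27, 26), (36, 32), (31, 28)]
[(207, 204), (206, 204), (206, 203), (206, 204), (210, 209), (208, 209), (159, 135), (128, 29), (176, 45), (174, 49), (171, 48), (172, 48), (171, 47), (171, 44), (173, 47), (171, 45), (172, 46), (173, 48), (170, 45), (171, 45), (171, 47), (170, 41), (169, 42), (171, 46), (172, 45), (172, 43), (168, 29), (177, 87), (213, 224), (215, 214), (212, 209), (92, 91), (16, 14), (24, 22), (24, 21), (28, 26), (28, 23), (29, 26), (33, 31), (29, 24), (34, 30), (29, 28), (32, 30)]
[(213, 208), (213, 210), (213, 209), (213, 210), (218, 217), (210, 216), (103, 42), (162, 36), (175, 46), (171, 44), (173, 49), (172, 47), (169, 43), (173, 47), (174, 48), (171, 45), (169, 43), (171, 44), (169, 42), (171, 46), (171, 46), (168, 41), (172, 47), (171, 45), (172, 44), (170, 39), (173, 52), (194, 143), (216, 224), (223, 221), (222, 218), (0, 0), (26, 24), (26, 24), (34, 31), (29, 26), (24, 22), (30, 27), (28, 26), (31, 27), (29, 28), (32, 29), (30, 28)]
```

>>> move_arm --plan '[{"x": -1.0,"y": 0.3,"z": 0,"turn": 0,"fingers": 1},{"x": 0,"y": 0,"z": 0,"turn": 0,"fingers": 1},{"x": 0,"y": 0,"z": 0,"turn": 0,"fingers": 1},{"x": 0,"y": 0,"z": 0,"turn": 0,"fingers": 1}]'

```text
time: 5.35
tcp_pos: [0.5474, -0.2557, 0.0593]
ee_rot: [0.138, 0.99, 0.0, -0.0]
contact_force: [2.7, -3.1, -1.1]
width: 0.0853
grasp_force: 1.4
```

```bash
cat >> h.py <<'E'
def prof(p):
    for u in (297,303,309):print([tuple(int(k) for k in p[v,u,:2]) for v in range(258,290) if v<264 or v>275])
E
python3 - <<'E'
from h import *
p,d,m=snap('wrist','w5');o=r.get_obs();print(o['tcp_pos'],leg(o['tcp_pos']),o['contact_force'],o['time']);prof(p)
E
```

```text
[ 0.54733259 -0.25566784  0.05927095] [-8.35940565  6.53234625] [ 2.63656869 -1.6672101  -2.87564285] 5.4
[(211, 207), (211, 208), (212, 210), (171, 154), (101, 17), (180, 46), (169, 45), (169, 41), (172, 45), (171, 42), (170, 41), (177, 40), (171, 44), (41, 56), (23, 24), (27, 21), (31, 28), (28, 24), (25, 22), (26, 25)]
[(211, 207), (209, 206), (212, 212), (168, 152), (98, 14), (178, 42), (172, 43), (170, 43), (170, 45), (171, 42), (170, 40), (177, 41), (174, 54), (82, 100), (17, 17), (26, 25), (27, 26), (29, 25), (29, 27), (27, 26)]
[(214, 211), (218, 216), (213, 216), (138, 98), (135, 32), (177, 43), (170, 44), (171, 43), (173, 46), (171, 40), (168, 37), (179, 60), (183, 118), (4, 15), (28, 24), (27, 23), (27, 22), (29, 25), (26, 24), (31, 25)]
```

The lip now meets the ring edge (ring v 261.3–282.5, lip v 282.7, within about 0.1 mm). I'll close the gripper here.

>>> move_arm --plan '[{"x": 0,"y": 0,"z": 0,"turn": 0,"fingers": 0.5},{"x": 0,"y": 0,"z": 0,"turn": 0,"fingers": 0},{"x": 0,"y": 0,"z": 0,"turn": 0,"fingers": -0.2},{"x": 0,"y": 0,"z": 0,"turn": 0,"fingers": -1},{"x": 0,"y": 0,"z": 0,"turn": 0,"fingers": -1},{"x": 0,"y": 0,"z": 0,"turn": 0,"fingers": -1},{"x": 0,"y": 0,"z": 0,"turn": 0,"fingers": -1},{"x": 0,"y": 0,"z": 0,"turn": 0,"fingers": -1},{"x": 0,"y": 0,"z": 0,"turn": 0,"fingers": -1},{"x": 0,"y": 0,"z": 0,"turn": 0,"fingers": -1},{"x": 0,"y": 0,"z": 0,"turn": 0,"fingers": -1},{"x": 0,"y": 0,"z": 0,"turn": 0,"fingers": -1}]'

```text
time: 6.4
tcp_pos: [0.548, -0.2563, 0.06]
ee_rot: [0.139, 0.99, -0.0, 0.001]
contact_force: [1.2, -0.8, 6.0]
width: 0.0282
grasp_force: 64.1
```

```bash
python3 - <<'E'
from h import *
p,d,m=snap('wrist','w6');o=r.get_obs();print(o['tcp_pos'],leg(o['tcp_pos']),o['contact_force'],o['moment'],o['width'],o['grasp_force'],o['time']);prof(p)
E
```

```text
[ 0.54799308 -0.25637991  0.05998172] [-7.52430541  6.03646082] [ 3.02667232 -1.09741308  5.89510025] [-0.16250593 -0.55709694 -0.32918816] 0.02781038149045414 64.08678676583804 6.45
[(139, 96), (153, 30), (177, 46), (176, 49), (175, 48), (173, 47), (175, 46), (172, 39), (174, 51), (198, 145), (224, 234), (221, 220), (1, 0), (23, 22), (29, 29), (26, 24), (31, 27), (28, 26), (26, 28), (32, 29)]
[(137, 99), (127, 26), (180, 48), (178, 51), (174, 47), (174, 47), (173, 45), (175, 42), (173, 39), (190, 114), (223, 232), (218, 216), (2, 0), (20, 20), (29, 25), (29, 27), (31, 27), (27, 26), (25, 24), (34, 32)]
[(104, 42), (166, 40), (177, 46), (175, 48), (175, 48), (172, 46), (173, 42), (172, 35), (175, 57), (205, 166), (225, 229), (160, 159), (8, 5), (27, 25), (29, 26), (33, 28), (30, 26), (28, 24), (28, 25), (31, 27)]
```

View pics/w6.png

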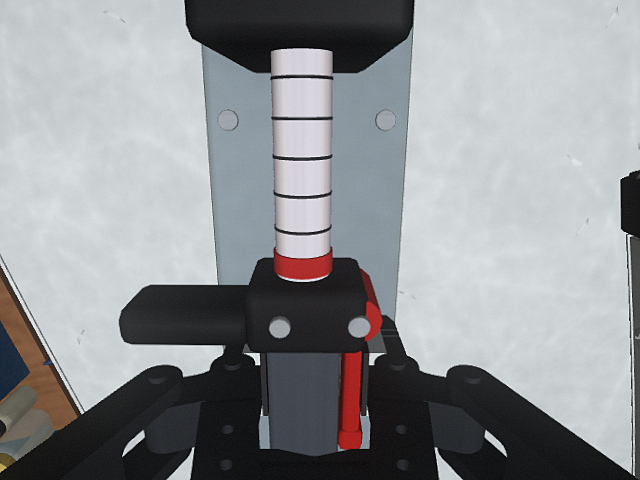

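The lever at (350,400) is shut against the tube with a 64 N grip. The collar backed off about 0.75 mm while closing, as a thin white sliver shows at v≈280. I'll nudge it back while gripped.

>>> move_arm --plan '[{"x": -0.8,"y": 0.2,"z": 0,"turn": 0,"fingers": -1},{"x": 0,"y": 0,"z": 0,"turn": 0,"fingers": -1},{"x": 0,"y": 0,"z": 0,"turn": 0,"fingers": -1},{"x": 0,"y": 0,"z": 0,"turn": 0,"fingers": -1},{"x": 0,"y": 0,"z": 0,"turn": 0,"fingers": -1},{"x": 0,"y": 0,"z": 0,"turn": 0,"fingers": -1}]'

```text
time: 6.95
tcp_pos: [0.5471, -0.2561, 0.06]
ee_rot: [0.139, 0.99, -0.0, 0.001]
contact_force: [3.5, -1.6, 5.5]
width: 0.0281
grasp_force: 64.2
```

```bash
python3 - <<'E'
from h import *
p,d,m=snap('wrist','w7');o=r.get_obs();print(o['tcp_pos'],leg(o['tcp_pos']),o['contact_force'],o['width'],o['grasp_force'],o['time']);prof(p)
E
```

```text
[ 0.5471276  -0.25612937  0.05997652] [-8.42530711  6.03165646] [ 3.02249575 -0.95494349  6.3445248 ] 0.028045349494723915 64.1949698557437 7.0
[(212, 210), (216, 215), (213, 215), (138, 97), (155, 33), (179, 49), (173, 42), (174, 47), (176, 47), (172, 40), (180, 45), (177, 44), (79, 33), (20, 26), (24, 25), (29, 28), (27, 23), (30, 28), (29, 26), (28, 26)]
[(210, 205), (213, 212), (213, 213), (135, 95), (130, 28), (180, 48), (172, 42), (174, 44), (173, 45), (174, 45), (179, 46), (176, 45), (113, 36), (10, 22), (27, 26), (32, 30), (31, 28), (30, 25), (33, 29), (34, 31)]
[(216, 211), (223, 221), (215, 218), (106, 44), (163, 36), (180, 51), (172, 43), (174, 43), (173, 45), (174, 45), (180, 46), (177, 40), (64, 29), (25, 32), (28, 26), (31, 28), (27, 24), (28, 25), (29, 26), (29, 29)]
```

The collar edge is at the ring edge within about 0.1–0.2 mm, the lever is shut and the grip is steady. I'll hand in.

```bash
python3 -c "
from plant import r
print(r.finish_job())"
```

```text
the job is handed in; nothing more can be done
None
```

The job is handed in: the collar is at the red ring's edge (within about 0.2 mm by the wrist camera), and the lever is squeezed shut against the tube in a steady 64 N grip. While the gripper closed, the collar slipped back about 0.75 mm, so I nudged it back to the mark with the lever already shut.

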